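# Bolt the weld-practice guard and hold the enabling lever

## Robot

A 7-joint arm with a two-finger parallel gripper is mounted at the origin on the work surface. World frame = base frame: x ahead of the robot, y to its left, z up, the work surface at z = 0. Lengths are in m, angles in rad, forces in N, time in s.
With the tool pointing down it reaches from about 0.425 to 0.875 m from the base axis. Payload 4.7 kg.
Tool frame: the origin (TCP) lies at the very end of the fingers, on their centre line; the grasp point (between the pads) lies 19 mm behind it; z points along the fingers, y is the direction in which the jaws open and shut (so a half turn about z gives the same grasp; the last joint's range is limited). The gripper opens to 85 mm and grips with 20 to 120 N. Pads are 22 mm wide; open, the fingers measure 114 mm over their backs; the gripper's body (76 mm by 85 mm) begins 54 mm behind the grasp point. The pads swing forward as they close: fully open they stand 13 mm farther back than shut.
Start: joints at [-1.261, 0.321, -0.07, 1.45, 0.023, 1.371, -0.057], TCP at [0.19, 0.622, 0.231] pointing down, gripper open.
Joint ranges: [-2.86, 2.86], [-0.3, 2.09], [-1.38, 1.24], [0.06, 2.45], [-1.56, 4.7], [0.09, 2.05], [-2.69, 2.69]. Speed limits (rad/s): [2.57, 2.57, 3.14, 3.14, 3.14, 3.14, 3.14].

## Interface

Orientations are given as a 3x3 rotation matrix whose columns are the frame's x, y, z axes.
In Python, from plant import robot, imaging, job gives the robot as it stands.
- The arm moves only by the tool send_rows, never from a script. Its argument "commands" is a list of rows, each an object of numbers: "tx", "ty", "tz": the shift along the tool's x, y, z each as a share of 40 mm, from -1 to 1; "ax", "ay", "az": the turn, a rotation vector about the tool's x, y, z each as a share of 4 degrees, from -1 to 1. A call has 1 to 8 rows; each row shifts and turns the pose as measured when the row begins, along the tool's axes as they then stand; what a row does not reach is not made up. A row lasts 1/12 s, in which the tool goes at most 41.7 mm and 7.16 degrees, less where a joint would pass 70% of its speed; a pose out of reach is approached as far as the arm can. A call with a number of a shift or a turn outside -1 to 1 is refused whole. A call with a gripper value outside its range is refused whole. "hand" is the opening, from -1 (shut) to 1 (fully open), set as the call begins (left out, the last holds). The fingers move at their own pace and stop on an object; "force" is the grip in N (left out, the last holds). Time passes only in rows, so rows that do not move let the fingers close. It gives the time, the measured TCP pose, the force and the opening at its end, in the units of the state.
- robot.sense(): the state, without advancing time (a new reading comes with each control period).
- imaging.camera(name): name is "scene" or "top" or "wrist"; returns a dict with "frame" (420x560x3 uint8, blue, green, red), "fovy" (degrees; the focal length in pixels is half the picture's height over the tangent of half this angle, whatever the lens; pixels are square), "cx", "cy" (the principal point, pixels), "rvec" (rotation vector, rad) and "tvec" (3), from world to camera coordinates, as OpenCV has them. Camera axes: x right, y down, z forward; pixel columns grow to the right and rows downward; lengths in m; the calibration is good to about 2 mm. A picture is of the moment at which its call begins. There is no depth.
- job.sign_off(): hands the job in, once; it reports no verdict.
The state is a dict: "clock": time; "qpos": joint angles; "qd": joint speeds; "effort": joint torques, N m; "position": TCP position; "eef_rot": TCP orientation; "wrist_force": force on the tool from outside, world axes, zero at the start; "ft_torque": the same for the moment, N m; "opening": opening from 0.0 (shut) to 1.0 (fully open).
Only numpy, scipy, OpenCV 4.12 (cv2) and the standard library are available. Lean on these libraries where they do the work, as an engineer would, in place of code of your own. Each camera call takes 0.05 s, during which the arm holds its last target. There are 200 camera calls.

## Task

Get the weld-practice turntable ready to run: slide the barrel bolt on the closed guard gate fully home into its keeper, then press the sprung lever of the enabling console down by its rubber pad to half of its travel, where the lever lies level, and hold it there. Never press the lever down near its bottom stop, and leave the hammer, brush and can where they are. Finish while still holding the lever level: do not let go of it.

Things in the scene. Friction and masses are not known exactly. Their poses are not given: they have to be found in the camera images.
- guard: Low grey sheet-metal guard tray, 170 x 250 mm, fixed to the bench, walls 100 mm high, a turntable with a pipe inside. Origin: centre of its underside, on the bench. Its gate (closed, does not move) is its -x side. The barrel bolt, a 13 mm steel rod, lies on top of the gate along the guard's y axis, at guard x = -75 mm, 126 mm above the bench.
- keeper (a point): Centre of the keeper, the steel loop on the post at the gate's +y end, at guard x = -75, y = +100 mm, 126 mm above the bench. It reaches from y = 85 to 115 mm, its top is 141 mm above the bench. The rod also runs in two guide blocks at guard y = -75 and +50 mm, tops 138 mm above the bench.
- bolt_handle (a point): Middle of the bolt's upright steel handle, 164 mm above the bench. The handle, 12 mm (guard x) by 16 mm (guard y), stands up from the rod to 182 mm above the bench, with free space all round it above the guide blocks. It moves with the bolt: at guard x = -75 mm, y = -35 mm at joint value 0, +15 mm fully home.
- bolt (a joint): Travel of the barrel bolt in m: 0 fully drawn, grows as it slides along the guard's +y towards the keeper, 0.050 fully home against its end stop. It drags with about 3 N of friction and stays where it is left. It starts drawn, between 0 and 0.018.
- console: Grey steel box of the enabling console, 190 x 120 x 45 mm, fixed to the bench. Origin on the bench under it; the box reaches from console x = -110 to +80 mm. The lever's pivot axle lies along the console's y axis at x = +50 mm, 105 mm above the bench (its cheeks reach 120 mm); the lever points from there to the console's -x, in the plane y = 0.
- lever (a joint): Angle of the lever in rad: 0 released (it then slopes up by 0.25 rad towards its pad), grows as the pad is pressed down, 0.25 is half of its travel (lever level), 0.50 its bottom stop. A spring always drives it back up: at the pad about 3 N to begin moving, 6 N at half travel, 10 N at the bottom.
- pad_top (a point): Centre of the upper face of the black rubber pad on the free end of the lever (44 mm along the lever, 46 mm wide, 12 mm thick), 110 mm from the pivot and 7 mm above the lever's mid-line. About 139 mm above the bench when released, 112 mm when the lever is level, 85 mm at the bottom stop. Axes: x along the lever towards the pivot, z out of the upper face.
- hammer: Hammer lying on the bench on the robot's side of the work, to be left alone.
- brush: Brush lying on the bench on the robot's side of the work, to be left alone.
- can: Plain metal can, 60 mm across, 150 mm high, standing between the guard and the console, to be left alone. Origin: centre of its underside.
Mind the look-alikes: they are no part of the job. What is shaped like the console but green is not meant.

How it is judged:
By the outcome, as a careful person would: the job done as asked, in the order asked, and still so for the second after the job is handed in, while the arm keeps its last pose, push and grip.
It also fails if it takes over 42 s, if anything falls off the work surface, if the arm or the gripper's body presses on something with over 40 N, if the wrist force passes 120 N, or if a joint passes its speed limit or range.

## Working session

There is one attempt and no reset: what is moved stays moved. The work goes in short steps, Python scripts to look and compute and a tool call to move; the robot and the scene stay as the last step left them, time stands still between calls to the robot, and variables do not carry over. Pictures are saved under pics/ and viewed, about 8 in all and at most 12, crops included, and the job is handed in when it is done.

Besides the shell and the picture viewer there is one more tool, called after ">>>" as name([rows], argument=value, ...), one row to a line, values as JSON. send_rows: Moves the arm, as the interface text tells. Its arguments: {"type":"object","properties":{"commands":{"type":"array"},"hand":{"type":"number"},"force":{"type":"number"}},"required":["commands"]}

```bash
ls; mkdir -p pics
cat > h.py <<'E'
import numpy as np, cv2
from plant import robot, imaging, job
def grab(n):
    c=imaging.camera(n); f=210/np.tan(np.radians(c["fovy"])/2)
    c["K"]=np.array([[f,0,c["cx"]],[0,f,c["cy"]],[0,0,1.]])
    c["R"]=cv2.Rodrigues(np.array(c["rvec"],float))[0]; c["t"]=np.array(c["tvec"],float).ravel()
    return c
def onz(c,u,v,z):
    d=c["R"].T@np.linalg.solve(c["K"],[u,v,1.]); o=-c["R"].T@c["t"]
    return o+d*(z-o[2])/d[2]
def proj(c,p):
    q=(c["R"]@np.array(p,float).reshape(-1,3).T).T+c["t"]; q=(c["K"]@q.T).T
    return q[:,:2]/q[:,2:]
E
python3 - <<'E'
from h import *
import pickle
for n in("scene","top"):
    c=grab(n); cv2.imwrite(f"pics/{n}0.png",cv2.resize(c["frame"],(784,588))); pickle.dump(c,open(n+".pkl","wb"))
    print(n,c["fovy"],c["cx"],c["cy"],-c["R"].T@c["t"])
print(robot.sense())
E
```

```text
pics
scene 49.053837286977114 268.75088489611056 210.13709797390618 [1.28125061 0.15018759 0.85815624]
top 52.14179303487333 282.3736066987908 208.51786756645987 [ 0.33881568 -0.04708079  1.22673337]
{'clock': 0.1, 'qpos': array([-1.26088755,  0.32174029, -0.07008946,  1.45151893,  0.02261559,
        1.3708031 , -0.05687755]), 'qd': array([ 0.00032878, -0.00222916,  0.00014965, -0.0031425 ,  0.0010448 ,
        0.00145537,  0.00011056]), 'effort': array([-7.97292851e-04, -4.94875860e+01, -3.84522462e-01, -3.15212774e+01,
        1.31113091e-02,  7.45425874e-03, -1.26804244e-05]), 'position': array([0.18939568, 0.62130778, 0.2303556 ]), 'eef_rot': array([[-9.56583363e-01,  2.91458604e-01, -3.88509262e-04],
       [ 2.91458844e-01,  9.56581968e-01, -1.63734000e-03],
       [-1.05575876e-04, -1.67948666e-03, -9.99998584e-01]]), 'wrist_force': array([ 0.45737662, -0.31086075,  0.16080222]), 'ft_torque': array([ 0.01251688, -0.04189899,  0.01528853]), 'opening': 1.000722449419294}
```

View pics/top0.png

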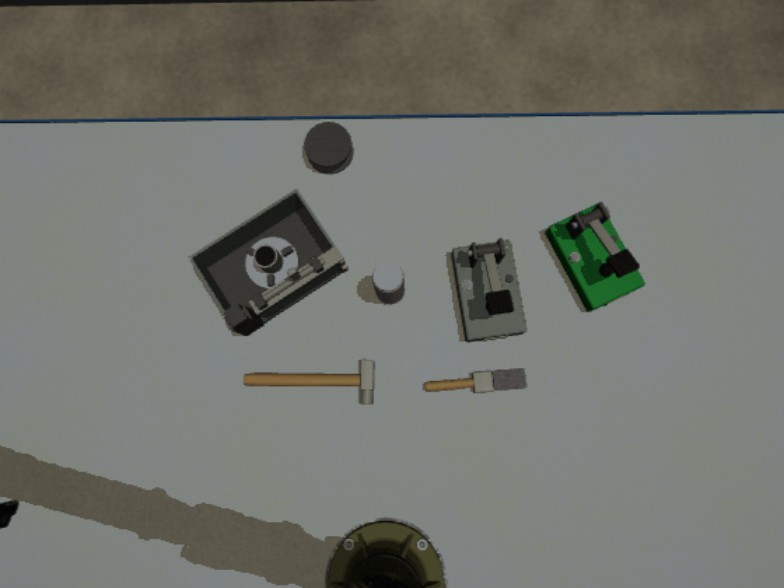

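View pics/scene0.png

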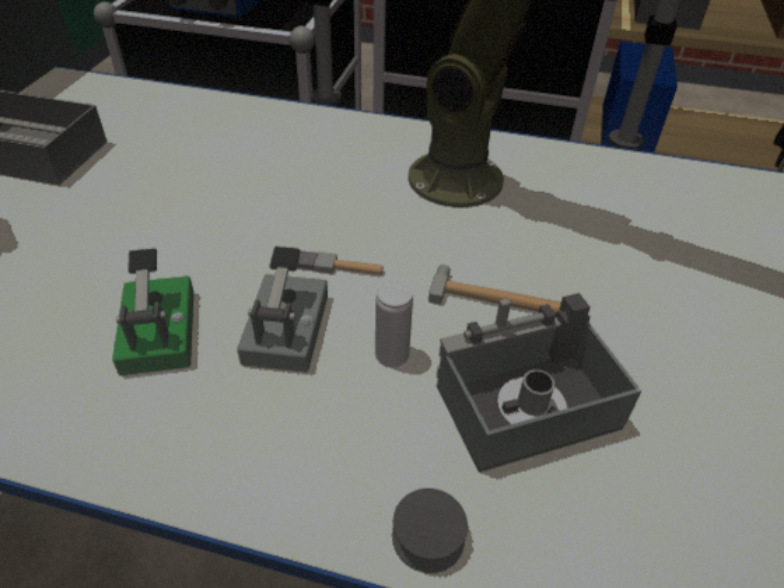

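The top view shows the guard (centre ≈(268,262)) with the keeper post at (245,325), can (389,283), grey console (488,290) with its pad at (499,301), and a green look-alike (597,256). Grey fits the console, so I ignore the green one. Next, enlarged crops of the guard and the grey console.

Run:
```python
from h import *
import pickle
c=pickle.load(open("top.pkl","rb"));s=pickle.load(open("scene.pkl","rb"))
def crop(c,x,y,w,h,k): return cv2.resize(np.clip(c["frame"][y:y+h,x:x+w]*1.6,0,255).astype('uint8'),None,fx=k,fy=k,interpolation=cv2.INTER_CUBIC)
a=crop(c,130,130,125,115,3.2*1);b=crop(c,310,160,75,92,4)
A=crop(c,130,130,125,115,3.2);B=crop(c,310,160,125,115,3.2)
cv2.imwrite("pics/t1.png",np.hstack([A[:368,:400],B[:368,:400]]))
A=crop(s,305,200,160,140,2.5);B=crop(s,165,165,160,140,2.5)
cv2.imwrite("pics/s1.png",np.hstack([A,B]))
```

```text
(no output)
```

View pics/t1.png

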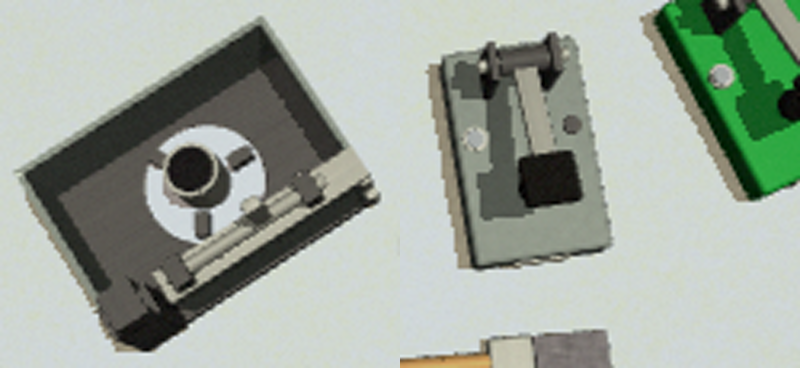

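View pics/s1.png

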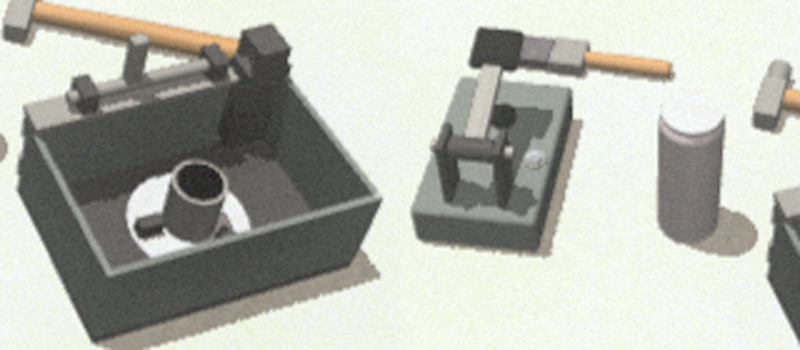

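```bash
cat > fit.py <<'E'
from h import *
import pickle
from scipy.optimize import least_squares
c=pickle.load(open("top.pkl","rb"));s=pickle.load(open("scene.pkl","rb"))
tg=lambda u,v:(u/3.2+130,v/3.2+130); tc=lambda u,v:((u-400)/3.2+310,v/3.2+160)
sg=lambda u,v:(u/2.5+305,v/2.5+200); sc=lambda u,v:((u-400)/2.5+165,v/2.5+165)
H=None
G=[(c,tg(18,173),(85,125,100)),(c,tg(262,18),(85,-125,100)),(c,tg(180,268),(-75,50,138)),(c,tg(310,185),(-75,-75,138)),(c,tg(249,204),(-75,H,182)),
(s,sg(112,272),(85,-125,100)),(s,sg(380,198),(85,125,100)),(s,sg(84,80),(-75,-75,138)),(s,sg(214,50),(-75,50,138)),(s,sg(139,40),(-75,H,182))]
C=[(c,tc(443,57),(80,60,45)),(c,tc(578,40),(80,-60,45)),(c,tc(472,266),(-110,60,45)),(c,tc(610,247),(-110,-60,45)),
(s,sc(545,225),(80,60,45)),(s,sc(413,213),(80,-60,45)),(s,sc(573,90),(-110,60,45)),(c,tc(550,175),(-58,0,138)),(s,sc(498,47),(-58,0,138))]
def w(p,q):
    q=np.array([p[3] if k is None else k for k in q],float)/1000;a=p[2]
    return np.array([p[0]+np.cos(a)*q[0]-np.sin(a)*q[1],p[1]+np.sin(a)*q[0]+np.cos(a)*q[1],q[2]])
def fit(D,x0):
    r=lambda p:np.concatenate([proj(k,w(p,q))[0]-uv for k,uv,q in D])
    o=least_squares(r,x0,loss="soft_l1",x_scale=[.1,.1,.1,10]); return o.x,r(o.x).reshape(-1,2)
if __name__=="__main__":
    np.set_printoptions(precision=4,suppress=True)
    g,r=fit(G,[.6,.2,.5,-20]);print("guard",g);print(r.round(1).tolist())
    print("handle",w(g,(-75,g[3],182)),"home",w(g,(-75,15,182)))
    k,r=fit(C,[.55,-.2,.1,0]);print("console",k);print(r.round(1).tolist());print("pad",w(k,(-58,0,139)),"level",w(k,(-60,0,112)))
    np.savez("p.npz",g=g,k=k)
E
python3 fit.py
```

```text
guard [  0.6122   0.228    0.5871 -30.2752]
[[-1.5, -0.2], [-0.0, -1.1], [-1.5, 0.8], [-1.4, 0.3], [-0.1, 0.1], [-3.0, 0.8], [0.0, -1.3], [-0.3, 0.9], [-0.5, 0.2], [-0.4, -2.2]]
handle [0.5665 0.1613 0.182 ] home [0.5414 0.199  0.182 ]
console [ 0.5733 -0.2028  0.1485  0.    ]
[[-2.5, -1.0], [-2.9, -2.1], [-0.1, -0.1], [-0.2, -0.8], [-3.1, -0.9], [-1.1, -1.1], [-0.1, -2.4], [-1.4, 1.1], [-0.3, -1.4]]
pad [ 0.5159 -0.2114  0.139 ] level [ 0.5139 -0.2117  0.112 ]
```

>>> send_rows([
  {"tx":-0.6,"ty":-0.4,"az":1},
  {"tx":-0.6,"ty":-0.4,"az":1},
  {"tx":-0.6,"ty":-0.4,"az":1},
  {"tx":-0.7,"ty":-0.3,"az":1},
  {"tx":-0.7,"ty":-0.2,"az":1},
  {"tx":-0.7,"ty":-0.1,"az":1},
  {"tx":-0.7,"az":1},
  {"tx":-0.7,"az":1},
], hand=-1, force=40)

```text
invalid input at $.commands[0]: expected keys tx, ty, tz, ax, ay, az
```

```bash
cat > go.py <<'E'
# usage: go.py x y z yaw_of_tool_x  -> remaining shift in tool axes (units of 40mm) and turn (units 4deg)
import sys
from h import *
s=robot.sense();R=s["eef_rot"];p=s["position"]
x,y,z,a=map(float,sys.argv[1:])
T=np.array([[np.cos(a),np.sin(a),0],[np.sin(a),-np.cos(a),0],[0,0,-1]])
np.set_printoptions(precision=3,suppress=True)
print("t",s["clock"],"pos",p,"op",s["opening"],"F",s["wrist_force"])
print("shift units final axes",T.T@(np.array([x,y,z])-p)/.04,"now axes",R.T@(np.array([x,y,z])-p)/.04,"turn",np.degrees(cv2.Rodrigues(R.T@T)[0].ravel())/4)
E
python3 go.py .5886 .1282 .225 2.158
```

```text
t 0.1 pos [0.189 0.621 0.23 ] op 1.000722449419294 F [ 0.457 -0.311  0.161]
shift units final axes [-15.792   1.478   0.134] now axes [-13.14   -8.883   0.15 ] turn [-0.023  0.01   9.853]
```

>>> send_rows([
  {"tx":-0.6,"ty":-0.4,"tz":0,"ax":0,"ay":0,"az":1},
  {"tx":-0.6,"ty":-0.4,"tz":0,"ax":0,"ay":0,"az":1},
  {"tx":-0.6,"ty":-0.4,"tz":0,"ax":0,"ay":0,"az":1},
  {"tx":-0.7,"ty":-0.3,"tz":0,"ax":0,"ay":0,"az":1},
  {"tx":-0.7,"ty":-0.2,"tz":0,"ax":0,"ay":0,"az":1},
  {"tx":-0.7,"ty":-0.1,"tz":0,"ax":0,"ay":0,"az":1},
  {"tx":-0.7,"ty":0,"tz":0,"ax":0,"ay":0,"az":1},
  {"tx":-0.7,"ty":0,"tz":0,"ax":0,"ay":0,"az":1},
], hand=-1, force=40)

```text
clock: 0.77
position: [0.3328, 0.4422, 0.2239]
eef_rot: [[-0.65, 0.76, -0.009], [0.76, 0.65, -0.007], [0.001, -0.012, -1.0]]
wrist_force: [0.7, 0.7, -0.1]
opening: 0.002
```

```bash
python3 go.py .5886 .1282 .225 2.158
```

```text
t 0.7667 pos [0.333 0.442 0.224] op 0.0023216844487519497 F [ 0.707  0.73  -0.076]
shift units final axes [-10.078   0.974  -0.026] now axes [-10.122  -0.246  -0.034] turn [-0.166 -0.005  1.728]
```

>>> send_rows([
  {"tx":-0.9,"ty":0,"tz":-0.05,"ax":0,"ay":0,"az":0.9},
  {"tx":-0.9,"ty":0.1,"tz":-0.05,"ax":0,"ay":0,"az":0.8},
  {"tx":-0.9,"ty":0.1,"tz":-0.05,"ax":0,"ay":0,"az":0},
  {"tx":-0.9,"ty":0.1,"tz":-0.05,"ax":0,"ay":0,"az":0},
  {"tx":-0.9,"ty":0.1,"tz":0,"ax":0,"ay":0,"az":0},
  {"tx":-0.9,"ty":0.1,"tz":0,"ax":0,"ay":0,"az":0},
  {"tx":-0.9,"ty":0.1,"tz":0,"ax":0,"ay":0,"az":0},
  {"tx":-0.9,"ty":0.1,"tz":0,"ax":0,"ay":0,"az":0},
])

```text
clock: 1.43
position: [0.524, 0.2106, 0.229]
eef_rot: [[-0.552, 0.833, -0.014], [0.834, 0.552, -0.008], [0.001, -0.016, -1.0]]
wrist_force: [0.2, -0.3, 0.9]
opening: 0.001
```

```bash
python3 go.py .5886 .1282 .225 2.158
```

```text
t 1.4333 pos [0.524 0.211 0.229] op 0.000750476791548275 F [ 0.245 -0.314  0.895]
shift units final axes [-2.609  0.204  0.099] now axes [-2.609  0.211  0.094] turn [-0.227 -0.01  -0.029]
```

>>> send_rows([
  {"tx":-0.9,"ty":0.1,"tz":0,"ax":-0.1,"ay":0,"az":0},
  {"tx":-0.9,"ty":0.1,"tz":0,"ax":-0.1,"ay":0,"az":0},
  {"tx":-0.6,"ty":0,"tz":0,"ax":0,"ay":0,"az":0},
  {"tx":-0.2,"ty":0,"tz":0,"ax":0,"ay":0,"az":0},
  {"tx":0,"ty":0,"tz":0,"ax":0,"ay":0,"az":0},
])

```text
clock: 1.85
position: [0.5935, 0.113, 0.2269]
eef_rot: [[-0.541, 0.841, -0.002], [0.841, 0.541, -0.006], [-0.004, -0.005, -1.0]]
wrist_force: [-0.4, -0.1, -0.1]
opening: -0.002
```

```bash
python3 go.py .5886 .1282 .225 2.158
python3 - <<'E'
from h import *
import pickle
c=grab("wrist");pickle.dump(c,open("w1.pkl","wb"))
g=np.load("p.npz")["g"];from fit import w
P=[w(g,q) for q in [(-75,-30.3,182),(-75,-75,138),(-75,50,138),(-75,100,141),(85,-125,100)]]+[robot.sense()["position"]]
uv=proj(c,P);print(uv.round(),-c["R"].T@c["t"])
f=np.clip(c["frame"]*1.5,0,255).astype('uint8')
for u in uv: cv2.drawMarker(f,tuple(int(round(k)) for k in u),(0,0,255),0,8,1)
cv2.imwrite("pics/w1.png",f)
E
```

```text
t 1.85 pos [0.593 0.113 0.227] op -0.0019026800016506142 F [-0.414 -0.121 -0.124]
shift units final axes [0.383 0.108 0.047] now axes [0.385 0.102 0.045] turn [-0.073  0.06  -0.227]
[[286. 149.]
 [286. 199.]
 [284.  18.]
 [282. -78.]
 [454. 236.]
 [280. 265.]] [0.55208974 0.17998825 0.36956046]
```

View pics/w1.png

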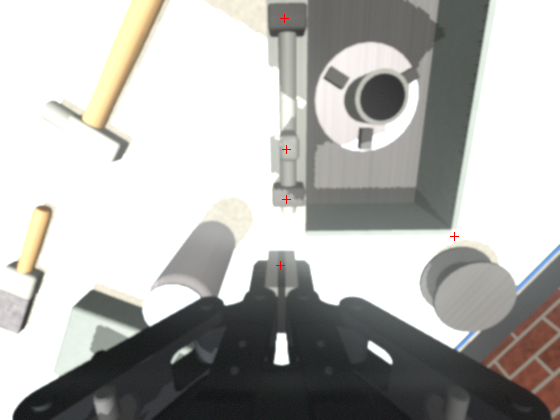

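Wrist view: handle top at (290,149) against my prediction (286,149), and guides at (288,196) and (286,18). That agrees within about 2–3 mm, so I descend and push.

>>> send_rows([
  {"tx":0,"ty":0.15,"tz":0.6,"ax":0,"ay":0,"az":-0.2},
  {"tx":0,"ty":0,"tz":0.6,"ax":0,"ay":0,"az":0},
  {"tx":0,"ty":0,"tz":0.4,"ax":0,"ay":0,"az":0},
  {"tx":0,"ty":0,"tz":0.2,"ax":0,"ay":0,"az":0},
  {"tx":0,"ty":0,"tz":0,"ax":0,"ay":0,"az":0},
])

```text
clock: 2.32
position: [0.5939, 0.1295, 0.1529]
eef_rot: [[-0.565, 0.825, -0.004], [0.825, 0.565, 0.001], [0.003, -0.002, -1.0]]
wrist_force: [-0.5, 0.0, -0.8]
opening: 0.0
```

```bash
python3 go.py .5520 .1831 .152 2.158
```

```text
t 2.3167 pos [0.594 0.129 0.153] op 0.00033021519034438237 F [-0.478  0.049 -0.763]
shift units final axes [ 1.695 -0.129  0.023] now axes [ 1.697 -0.107  0.029] turn [-0.033 -0.047  0.187]
```

>>> send_rows([
  {"tx":0.3,"ty":-0.05,"tz":0,"ax":0,"ay":0,"az":0.2},
  {"tx":0.3,"ty":0,"tz":0,"ax":0,"ay":0,"az":0},
  {"tx":0.3,"ty":0,"tz":0,"ax":0,"ay":0,"az":0},
  {"tx":0.3,"ty":0,"tz":0,"ax":0,"ay":0,"az":0},
])

```text
clock: 2.65
position: [0.5646, 0.1693, 0.154]
eef_rot: [[-0.554, 0.832, -0.001], [0.832, 0.554, -0.003], [-0.002, -0.003, -1.0]]
wrist_force: [2.1, -3.6, -3.1]
opening: -0.001
```

```bash
python3 go.py .5520 .1831 .152 2.158
```

```text
t 2.65 pos [0.565 0.169 0.154] op -0.0010403163625080233 F [ 2.079 -3.588 -3.146]
shift units final axes [ 0.462 -0.072  0.051] now axes [ 0.462 -0.072  0.051] turn [-0.039  0.023  0.002]
```

Contact is made, at about 4 N along the rod. I continue in small steps to the end stop.

>>> send_rows([
  {"tx":0.2,"ty":0,"tz":0.05,"ax":0,"ay":0,"az":0},
  {"tx":0.15,"ty":0,"tz":0,"ax":0,"ay":0,"az":0},
])

```text
clock: 2.82
position: [0.5563, 0.1831, 0.1537]
eef_rot: [[-0.556, 0.831, 0.001], [0.831, 0.556, -0.003], [-0.003, -0.001, -1.0]]
wrist_force: [1.7, -3.4, -2.2]
opening: -0.0
```

>>> send_rows([
  {"tx":0.15,"ty":0,"tz":0,"ax":0,"ay":0,"az":0},
  {"tx":0.1,"ty":0,"tz":0,"ax":0,"ay":0,"az":0},
])

```text
clock: 2.98
position: [0.5546, 0.1857, 0.1542]
eef_rot: [[-0.555, 0.832, 0.011], [0.832, 0.555, -0.012], [-0.016, 0.002, -1.0]]
wrist_force: [9.8, -10.4, -6.7]
opening: -0.001
```

```bash
python3 go.py .5520 .1831 .152 2.158
```

```text
t 2.9833 pos [0.555 0.186 0.154] op -0.0006566990102083311 F [  9.811 -10.446  -6.685]
shift units final axes [-0.019 -0.091  0.054] now axes [-0.018 -0.091  0.054] turn [0.03  0.234 0.014]
```

>>> send_rows([
  {"tx":0.15,"ty":0,"tz":0,"ax":0,"ay":0,"az":0},
])

```text
clock: 3.07
position: [0.5547, 0.1856, 0.1542]
eef_rot: [[-0.552, 0.834, 0.017], [0.834, 0.552, -0.019], [-0.025, 0.004, -1.0]]
wrist_force: [11.2, -13.1, -6.0]
opening: -0.002
```

```bash
python3 go.py .5520 .1831 .152 2.158
```

```text
t 3.0667 pos [0.555 0.186 0.154] op -0.0017744925538580201 F [ 11.182 -13.14   -5.977]
shift units final axes [-0.016 -0.09   0.056] now axes [-0.014 -0.09   0.056] turn [ 0.057  0.361 -0.039]
```

>>> send_rows([
  {"tx":-0.5,"ty":0,"tz":0,"ax":0,"ay":-0.4,"az":0},
  {"tx":-0.3,"ty":0,"tz":-0.5,"ax":0,"ay":0,"az":0},
  {"tx":0,"ty":0,"tz":-0.9,"ax":0,"ay":0,"az":0},
  {"tx":0,"ty":0,"tz":-0.8,"ax":0,"ay":0,"az":0},
  {"tx":0,"ty":0,"tz":0,"ax":0,"ay":0,"az":0},
])

```text
clock: 3.48
position: [0.5673, 0.1655, 0.2455]
eef_rot: [[-0.552, 0.834, 0.028], [0.833, 0.552, -0.04], [-0.049, 0.002, -0.999]]
wrist_force: [1.0, 0.4, 0.7]
opening: -0.002
```

```bash
python3 - <<'E'
from h import *
from fit import w
g=np.load("p.npz")["g"]
c=grab("wrist");s=grab("scene")
P=[w(g,(-75,y,182)) for y in (-35,0,15)];print(proj(c,P).round(1).tolist(),proj(s,P).round(1).tolist())
A=np.clip(c["frame"]*1.4,0,255).astype('uint8')[0:300,150:430]
B=cv2.resize(np.clip(s["frame"][195:295,300:420]*1.5,0,255).astype('uint8'),None,fx=4,fy=4,interpolation=2)
f=np.zeros((400,760,3),'uint8');f[:300,:280]=A;f[:,280:]=B;cv2.imwrite("pics/b.png",f)
E
python3 go.py .5160 -.2115 .22 2.158;python3 go.py .5160 -.2115 .22 3.290
```

```text
[[275.6, 229.3], [275.2, 182.7], [275.0, 161.1]] [[358.2, 214.3], [373.2, 210.7], [379.5, 209.2]]
t 3.5833 pos [0.565 0.165 0.241] op 0.0029675058283477143 F [-0.263 -1.007 -0.013]
shift units final axes [-7.158 -6.24   0.515] now axes [-7.131 -6.23   0.884] turn [-0.067  0.682 -0.015]
t 3.5833 pos [0.565 0.165 0.241] op 0.0029675058283477143 F [-0.263 -1.007 -0.013]
shift units final axes [ 2.608 -9.131  0.515] now axes [-7.131 -6.23   0.884] turn [ -0.445   0.57  -16.226]
```

View pics/b.png

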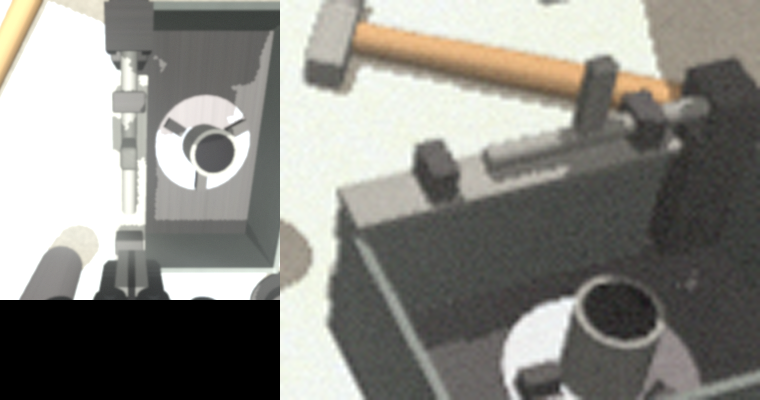

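Bolt home: the scene crop puts the handle top at about (380,210) px, with home predicted at (379.5,209). The rod is in the keeper and the stop was firm. On to the lever.

>>> send_rows([
  {"tx":-0.65,"ty":-0.57,"tz":0,"ax":0,"ay":0.4,"az":0},
  {"tx":-0.65,"ty":-0.57,"tz":0,"ax":0,"ay":0.3,"az":0},
  {"tx":-0.65,"ty":-0.57,"tz":0,"ax":0,"ay":0,"az":0},
  {"tx":-0.65,"ty":-0.57,"tz":0,"ax":0,"ay":0,"az":0},
  {"tx":-0.65,"ty":-0.57,"tz":0,"ax":0,"ay":0,"az":0},
  {"tx":-0.65,"ty":-0.57,"tz":0,"ax":0,"ay":0,"az":0},
  {"tx":-0.65,"ty":-0.57,"tz":0,"ax":0,"ay":0,"az":0},
  {"tx":-0.65,"ty":-0.57,"tz":0,"ax":0,"ay":0,"az":0},
])

```text
clock: 4.25
position: [0.5244, -0.0987, 0.2312]
eef_rot: [[-0.577, 0.816, -0.02], [0.816, 0.577, 0.011], [0.021, -0.01, -1.0]]
wrist_force: [1.6, -0.3, 0.3]
opening: -0.001
```

```bash
python3 go.py .5160 -.2115 .22 2.158
```

```text
t 4.25 pos [ 0.524 -0.099  0.231] op -0.0006467781796347543 F [ 1.623 -0.325  0.293]
shift units final axes [-2.231 -1.737  0.28 ] now axes [-2.186 -1.796  0.252] turn [-0.143 -0.296  0.403]
```

>>> send_rows([
  {"tx":-0.7,"ty":-0.55,"tz":0,"ax":-0.1,"ay":-0.3,"az":0.4},
  {"tx":-0.7,"ty":-0.55,"tz":0,"ax":0,"ay":0,"az":0},
  {"tx":-0.5,"ty":-0.4,"tz":0,"ax":0,"ay":0,"az":0},
  {"tx":-0.15,"ty":-0.1,"tz":0,"ax":0,"ay":0,"az":0},
  {"tx":0,"ty":0,"tz":0,"ax":0,"ay":0,"az":0},
])

```text
clock: 4.67
position: [0.511, -0.2116, 0.2252]
eef_rot: [[-0.545, 0.839, -0.009], [0.839, 0.545, 0.0], [0.005, -0.008, -1.0]]
wrist_force: [-0.2, 0.5, -0.6]
opening: 0.0
```

```bash
python3 go.py .5160 -.2115 .17 2.158
```

```text
t 4.6667 pos [ 0.511 -0.212  0.225] op 0.00023476864699526587 F [-0.206  0.46  -0.557]
shift units final axes [-0.067  0.105  1.381] now axes [-0.073  0.116  1.379] turn [-0.11  -0.075 -0.159]
```

Descend to z≈0.165 (above the released pad at 0.139), then look from above the fingertips.

>>> send_rows([
  {"tx":-0.05,"ty":0.1,"tz":0.5,"ax":-0.1,"ay":-0.1,"az":-0.1},
  {"tx":0,"ty":0,"tz":0.5,"ax":0,"ay":0,"az":0},
  {"tx":0,"ty":0,"tz":0.35,"ax":0,"ay":0,"az":0},
  {"tx":0,"ty":0,"tz":0,"ax":0,"ay":0,"az":0},
])

```text
clock: 5.0
position: [0.5165, -0.204, 0.1671]
eef_rot: [[-0.554, 0.832, -0.0], [0.832, 0.554, 0.004], [0.003, 0.002, -1.0]]
wrist_force: [-1.0, 0.5, 0.3]
opening: 0.002
```

```bash
python3 go.py .5160 -.2115 .16 2.158
python3 - <<'E'
from h import *
c=grab("wrist");s=grab("scene")
p=robot.sense()["position"];print(proj(s,p),proj(c,p))
A=cv2.resize(np.clip(c["frame"]*1.3,0,255).astype('uint8')[180:420,160:400],(360,360))
B=cv2.resize(np.clip(s["frame"][155:265,160:260]*1.5,0,255).astype('uint8'),None,fx=4,fy=4,interpolation=2)
f=np.zeros((440,760,3),'uint8');f[:360,:360]=A;f[:,360:]=B;cv2.imwrite("pics/l1.png",f)
E
```

```text
t 5.0 pos [ 0.517 -0.204  0.167] op 0.0015825431288869296 F [-0.993  0.54   0.254]
shift units final axes [-0.148 -0.114  0.177] now axes [-0.149 -0.115  0.176] turn [ 0.023 -0.046  0.007]
[[205.10552825 173.16023704]] [[280.95924766 271.29034638]]
```

View pics/l1.png

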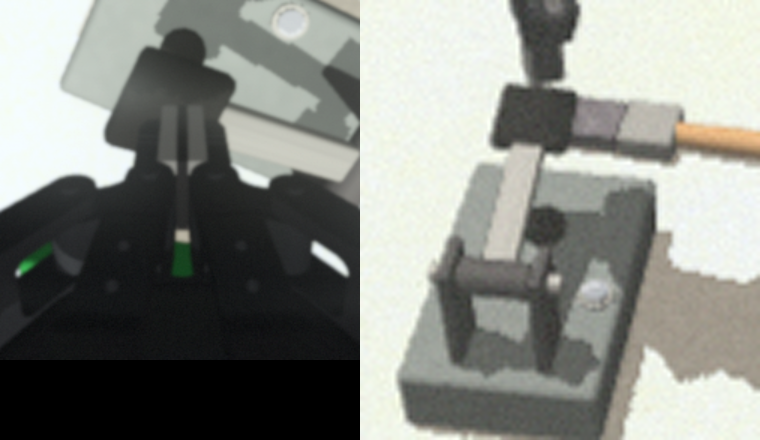

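The tip (543,78 in the right crop) stands over the grey console's pad (centre ≈(537,118)). I centre and descend, checking force and height.

>>> send_rows([
  {"tx":-0.15,"ty":-0.1,"tz":0.35,"ax":0,"ay":0,"az":0},
  {"tx":0,"ty":0,"tz":0.2,"ax":0,"ay":0,"az":0},
  {"tx":0,"ty":0,"tz":0.2,"ax":0,"ay":0,"az":0},
  {"tx":0,"ty":0,"tz":0,"ax":0,"ay":0,"az":0},
])

```text
clock: 5.43
position: [0.5216, -0.2106, 0.1406]
eef_rot: [[-0.558, 0.83, 0.01], [0.83, 0.558, 0.002], [-0.004, 0.009, -1.0]]
wrist_force: [0.7, -1.0, 0.1]
opening: 0.002
```

>>> send_rows([
  {"tx":0,"ty":0,"tz":0.2,"ax":0,"ay":0,"az":0},
  {"tx":0,"ty":0,"tz":0.1,"ax":0,"ay":0,"az":0},
])

```text
clock: 5.6
position: [0.5221, -0.2113, 0.1295]
eef_rot: [[-0.558, 0.83, 0.011], [0.83, 0.558, 0.002], [-0.005, 0.01, -1.0]]
wrist_force: [-3.0, -0.2, 5.1]
opening: -0.004
```

```bash
python3 go.py .5139 -.2115 .112 2.158
```

```text
t 5.6 pos [ 0.522 -0.211  0.13 ] op -0.004383432647081359 F [-3.023 -0.198  5.079]
shift units final axes [ 0.11  -0.174  0.439] now axes [ 0.113 -0.178  0.436] turn [0.14  0.067 0.064]
```

>>> send_rows([
  {"tx":0,"ty":0,"tz":0.15,"ax":0.1,"ay":0.05,"az":0},
  {"tx":0,"ty":0,"tz":0.15,"ax":0,"ay":0,"az":0},
  {"tx":0,"ty":0,"tz":0.05,"ax":0,"ay":0,"az":0},
  {"tx":0,"ty":0,"tz":0,"ax":0,"ay":0,"az":0},
])

```text
clock: 5.93
position: [0.5212, -0.2118, 0.1165]
eef_rot: [[-0.556, 0.831, 0.001], [0.831, 0.556, 0.002], [0.001, 0.002, -1.0]]
wrist_force: [-2.8, 0.1, 5.6]
opening: -0.0
```

```bash
python3 go.py .5139 -.2115 .112 2.158
```

```text
t 5.9333 pos [ 0.521 -0.212  0.117] op -0.00019032520047511064 F [-2.768  0.119  5.641]
shift units final axes [ 0.108 -0.147  0.113] now axes [ 0.108 -0.147  0.113] turn [ 0.028 -0.02   0.041]
```

>>> send_rows([
  {"tx":0,"ty":0,"tz":0.12,"ax":0,"ay":0,"az":0},
  {"tx":0,"ty":0,"tz":0.03,"ax":0,"ay":0,"az":0},
])

```text
clock: 6.1
position: [0.521, -0.2119, 0.1119]
eef_rot: [[-0.556, 0.831, 0.001], [0.831, 0.556, 0.003], [0.002, 0.002, -1.0]]
wrist_force: [-3.0, 1.7, 7.0]
opening: 0.0
```

```bash
python3 go.py .5139 -.2115 .112 2.158
python3 - <<'E'
from h import *
for i in range(6): s=grab("scene")
print(robot.sense()["position"],robot.sense()["wrist_force"])
B=cv2.resize(np.clip(s["frame"][155:265,160:260]*1.5,0,255).astype('uint8'),None,fx=5,fy=5,interpolation=2)
cv2.imwrite("pics/l2.png",B)
E
```

```text
t 6.1 pos [ 0.521 -0.212  0.112] op 9.2031146193734e-05 F [-3.041  1.748  6.978]
shift units final axes [ 0.108 -0.142 -0.002] now axes [ 0.108 -0.142 -0.002] turn [ 0.035 -0.035  0.034]
[ 0.52106927 -0.21193915  0.11242282] [-2.83931209  0.88164553  6.36606187]
```

View pics/l2.png

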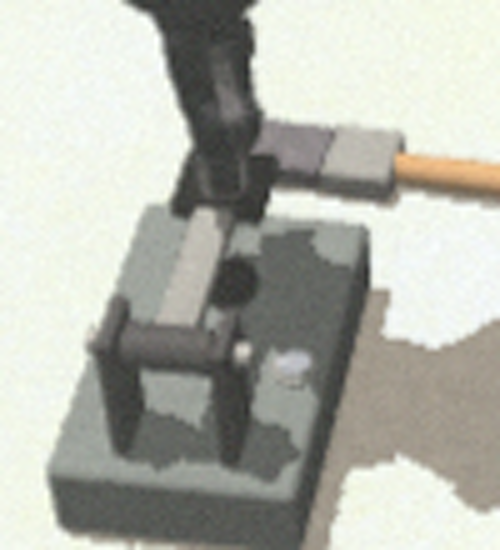

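Run:
```python
from h import *
from fit import w
k=np.load("p.npz")["k"];s=grab("scene")
for z in(.108,.112,.116):
  print(z,((proj(s,[w(k,(x,y,z*1000)) for x,y in((-82,-23),(-82,23),(-38,23),(-38,-23))])-[160,155])*5).round().tolist())
r=robot.sense();print(r["clock"],r["position"],r["wrist_force"]);print(job.sign_off())
```

```text
0.108 [[190.0, 148.0], [281.0, 156.0], [263.0, 216.0], [169.0, 207.0]]
0.112 [[189.0, 141.0], [281.0, 150.0], [262.0, 210.0], [168.0, 201.0]]
0.116 [[188.0, 135.0], [280.0, 143.0], [262.0, 203.0], [167.0, 195.0]]
6.45 [ 0.52110479 -0.21194702  0.11244704] [-3.99499352  0.79069411  7.32430134]
the job is handed in; nothing more can be done
None
```

I slid the barrel bolt fully home, then pressed the grey console's lever level with closed fingertips. I handed the job in at 6.45 s with the arm still holding the lever. No verdict is reported.

- **Bolt:** The end stop was firm at about 17 N, with no further travel. The scene picture shows the handle at about (380,210) px, against (379.5,209) predicted for fully home. In the wrist picture the handle was about 6 px further on than predicted, which I put down to calibration and tool tilt.
- **Lever:** The fingertip settled at z = 0.1124 m; level is 0.112 m. The upward force there was 6.4–7.3 N, about what half travel should give. At no reading was the tip below 0.1119 m, so the lever stayed well clear of its bottom stop. The pad's edges in the last picture fit the level prediction to within about 1 px (1–4 mm in height).
- **Where it presses:** The tip sits about 7 mm off the pad's centre towards the pivot. It also carries a sideways force of 3–4 N.
- **Hammer, brush and can:** No move went near them. I took no separate final picture to confirm it.

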